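# File the receipt book: clip it down and tip the box-file lid shut

### The job

Lay the red receipt book gently (not dropped) flat and lengthwise in the open blue box file, on the clear floor where the pad of the raised clip will come down, and let go of it. Press the clip's black lever down past its dead point until it stays down and the pad holds the book. Then push the standing lid from behind just past upright and leave it, so that it swings shut by its own weight - do not ride it or press it down - and leave the other things on the desk where they are.

Things in the scene. Friction and masses are not known exactly. Their poses are not given: they have to be found in the camera images.
- boxfile: Blue board box file, fixed to the desk, 240 (its x) x 330 (its y) x 75 mm high, walls and floor 4 mm, lined in off-white. Origin: centre of its underside; z up. The lid is hinged along the top of its +x side (the spine); y runs along the hinge. Clip and book lie on a line along y at x = -20 mm: the book goes in the +y half, the clip's lever is in the -y half.
- book_spot (a point): Point in the box where the centre of the book belongs: box x = -20, y = +85 mm, 12 mm above the inner floor (16 mm above the desk). Axes as the box's. The free floor there runs from box y = +15 (clip's foot plate) to +161 mm (end wall), and x = -116 to +116 mm.
- book: Red hard-bound receipt book, loose, 55 (its x) x 125 (its y) x 24 mm thick (z), 140 g, lying flat on the desk. Origin: centre of its underside.
- book_center (a point): Centre of the book, half-way up (12 mm above its underside); axes as the book's: x across the 55 mm width (grip this way), y along the 125 mm length (either end may go first into the box).
- lever (a joint): Angle of the clip's lever: 0 = fully raised (55 degrees above level, pointing up and towards box -y), grows as it is pressed down, stop at 0.96 rad (level). It stays where it is left below about 0.6 rad. As it goes down the pad's arm comes down with it; with the book under it the pad touches at about 0.6 rad, some 2 to 4 N at the grip is then needed up to the dead point at 0.84 rad, and beyond this it snaps to its stop by itself and is locked.
- lever_grip (a point): Point in the middle of the lever's thickness, 70 mm from the pivot, on its black grip (18 mm wide along box x, 11 mm thick, reaching from 42 to 90 mm from the pivot). Press here from the upper side. The lever turns in the box's y-z plane.
- lever_pivot (a point): The lever's pivot axis (along box x): box x = -20, y = -45, 34 mm above the desk. Axes as the box's. With the lever at angle q its direction from the pivot is box (0, -cos(0.96 - q), sin(0.96 - q)).
- clip_pad: Black rubber pad, 22 mm across, 8 mm thick, on a spring-loaded spindle (3.5 N/mm) at the end of the clip's steel arm. Origin: centre of its pressing face. With the lever raised the arm stands about upright (its pivot at box y = -10, 38 mm above the desk; its top 115 mm above the desk, the pad sticking out to about box y = +18 mm): keep the gripper clear of it. With the lever down the pad presses at box x = -20, y = +55 mm.
- lid (a joint): Opening angle of the lid: 0 = shut, 1.57 = upright, 1.9 rad = leaning back on its stop, where it stands at the start. Light board lid, 240 mm from hinge to free edge, 330 mm along the hinge, 4 mm thick, 300 g; friction is slight, so it falls shut once past upright by about 5 degrees (below 1.5 rad). It takes about 1 N at its upper part to push. It cannot close over a raised lever.
- lid_edge (a point): Middle of the lid's free edge (302 mm above the desk at the start, 317 mm when the lid is upright).
- lid_hinge (a point): Middle of the lid's hinge line: box x = +120, y = 0, 75 mm above the desk. Axes as the box's; box +x points to the rear, from where the lid must be pushed.
- canister: Dull silver screw-top tin canister, 72 mm across, 63 mm high. Bystander.
- stapler: Brown bakelite stapler, 145 x 40 x 62 mm. Bystander.
- punch: Chrome two-hole punch, 105 x 118 x 81 mm. Bystander.
- paperweight: Glass dome paperweight on a cork base, 74 mm across, 43 mm high. Bystander.
- coaster: Black slate coaster, 98 x 98 x 8 mm, under the cup. Bystander.
- cup: White ceramic mug, 82 mm across, 88 mm high, on the coaster. Bystander.
Things that resemble listed ones, but are neither listed nor needed, are in the scene too. Of the things shaped like the book, the red one is meant.

How it is judged:
By the outcome, as a careful person would: the job done as asked, in the order asked, and still so for the second after the job is handed in, with the robot touching nothing.
It also fails if it takes over 61 s, if anything falls off the work surface, if the arm or the gripper's body presses on something with over 40 N, if the wrist force passes 120 N, or if a joint passes its speed limit or range.

### The arm

A 6-joint arm with a two-finger parallel gripper is mounted at the origin on the work surface. World frame = base frame: x ahead of the robot, y to its left, z up, the work surface at z = 0. Lengths are in m, angles in rad, forces in N, time in s.
With the tool pointing down it reaches from about 0.35 to 0.975 m from the base axis. Payload 4.9 kg.
Tool frame: the origin (TCP) lies midway between the tips of the shut fingers; the grasp point (between the pads) lies 19 mm behind it; z points along the fingers, x is the direction in which the jaws open and shut, and the axes are right-handed (so a half turn about z gives the same grasp; the last joint's range is limited). The gripper opens to 85 mm and grips with 20 to 120 N. Pads are 22 mm wide; open, the fingers measure 114 mm over their backs; the gripper's body (76 mm by 85 mm) begins 54 mm behind the grasp point. The pads swing forward as they close: fully open they stand 13 mm farther back than shut.
Start: joints at [1.169, 0.053, 1.613, -0, 1.476, -0.119], TCP at [0.174, 0.6, 0.231] pointing down, gripper open.
Joint ranges: [-3.01, 3.01], [-1.01, 2.22], [0.06, 2.58], [-1.02, 4.17], [0.09, 2.62], [-3.14, 3.14]. Speed limits (rad/s): [2.57, 2.57, 3.14, 3.14, 3.14, 3.14].

### API

Orientations are given as a 3x3 rotation matrix whose columns are the frame's x, y, z axes.
In Python, from station import env gives the robot as it stands. The module is installed in compiled form; this text tells all that it offers. Calls block until the motion is done:
- env.move_pose(position, orientation): joint-space move of the TCP to a pose.
- env.servo_line(position, feed=0.15, frame=None, until_force=None): straight line of the TCP; frame=None keeps the orientation; feed is the mean speed in m/s. With until_force (N) it stops when the force on the tool has changed by that much, and returns True; else False.
- env.move_j(angles): joint-space move.
- env.grip(opening, grasp_force=None): finger opening in m; grasp_force is the grip in N (None keeps the last); returns when the fingers have stopped.
- env.dwell(seconds).
- env.inverse_kinematics(position, orientation): joint angles nearest the present ones, or None.
- env.grab_frame(name): name is "side" or "top"; returns a dict with "frame" (480x640x3 uint8, red, green, blue), "z_map" (480x640 float32, m along the optical axis (not along the pixel's ray), 0 where there is no reading), "mtx" (3x3 intrinsics, pixels), "world_from_camera" (4x4, takes a point from camera to world coordinates). Camera axes: x right, y down, z forward; pixel columns grow to the right and rows downward; lengths in m; the calibration is good to about 2 mm. A picture is of the moment at which its call begins.
A pose or a line that the arm cannot do raises env.PlanningError and nothing moves.
- env.sign_off(): hands the job in, once; it reports no verdict.
Readings, each from a call of its own:
- env.read_clock(): time.
- env.read_joints(): joint angles.
- env.read_qvel(): joint speeds.
- env.read_joint_efforts(): joint torques, N m.
- env.read_position(): TCP position.
- env.read_eef_rot(): TCP orientation.
- env.read_force(): force on the tool from outside, world axes, zero at the start.
- env.read_wrist_torque(): the same for the moment, N m.
- env.read_finger_gap(): finger opening in m.
Only numpy, scipy, OpenCV 4.12 (cv2) and the standard library are available. Lean on these libraries where they do the work, as an engineer would, in place of code of your own. Each camera call takes 0.05 s, during which the arm holds its last target. There are 200 camera calls.

## Working session

There is one attempt and no reset: what is moved stays moved. The work goes in short steps, each a Python script; the robot and the scene stay as the last script left them, time stands still between calls to the robot, and variables do not carry over. Pictures are saved under pics/ and viewed, about 8 in all and at most 12, crops included, and the job is handed in when it is done.

```bash
mkdir -p pics; cat > h.py <<'E'
import numpy as np, cv2
from station import env
def cloud(g):
    z=g["z_map"].astype(float); K=g["mtx"]; T=g["world_from_camera"]
    v,u=np.indices(z.shape)
    p=np.stack([(u-K[0,2])/K[0,0]*z,(v-K[1,2])/K[1,1]*z,z],-1)
    w=p@T[:3,:3].T+T[:3,3]; w[z==0]=np.nan
    return w
def save(g,n): cv2.imwrite(f"pics/{n}.png",g["frame"][:,:,::-1])
E
python3 - <<'E'
from h import *
for n in("top","side"):
    g=env.grab_frame(n); save(g,n+"1"); np.savez(f"{n}1.npz",**g)
    print(n,g["mtx"].round(1).tolist(),g["world_from_camera"].round(3).tolist())
print(env.read_clock(),env.read_eef_rot().round(3).tolist())
E
```

```text
top [[530.8, 0.0, 316.7], [0.0, 530.8, 236.5], [0.0, 0.0, 1.0]] [[-0.056, -0.975, 0.217, 0.234], [-0.998, 0.055, -0.014, 0.029], [0.002, -0.217, -0.976, 1.426], [0.0, 0.0, 0.0, 1.0]]
side [[540.9, 0.0, 328.0], [0.0, 540.9, 243.1], [0.0, 0.0, 1.0]] [[-0.891, -0.317, 0.325, 0.008], [-0.453, 0.597, -0.662, 1.103], [0.016, -0.737, -0.676, 1.189], [0.0, 0.0, 0.0, 1.0]]
0.1 [[0.279, 0.96, -0.001], [0.96, -0.279, -0.002], [-0.002, -0.0, -1.0]]
```

View pics/top1.png

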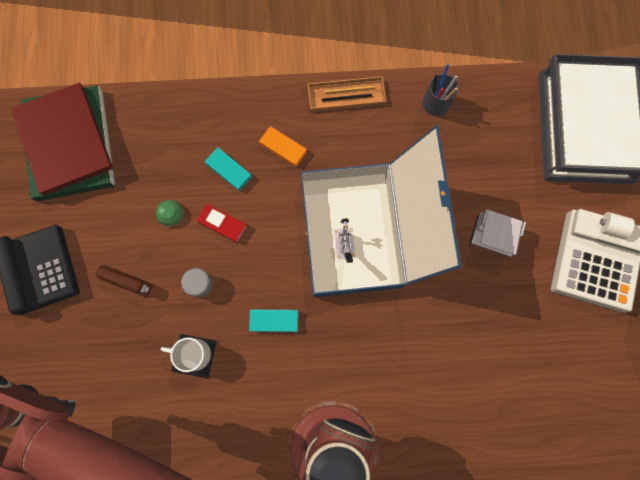

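View pics/side1.png

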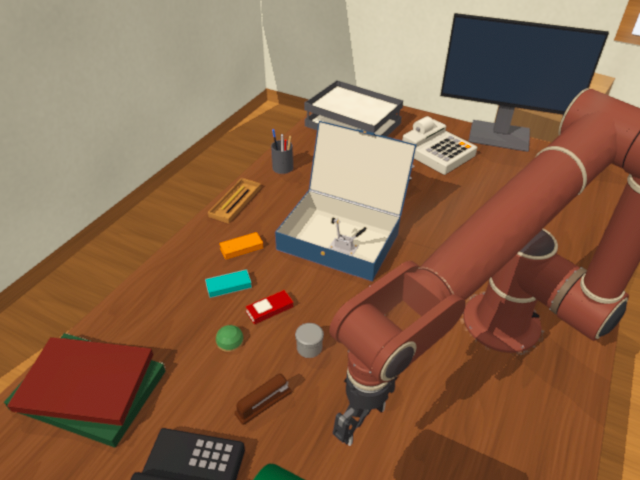

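The top view shows the red book at (222,223), between two teal bricks and near the paperweight at (170,213). The box is centred around (350,230) with its lid to the right (world -y), the clip at (345,240) with its black lever at (348,256), and the punch behind the lid at (498,232). The side view agrees.

```bash
cat >> h.py <<'E'
def ray_plane(g,uv,z):
    K=g["mtx"]; T=g["world_from_camera"]; uv=np.atleast_2d(uv).astype(float)
    d=np.c_[(uv-K[:2,2])/[K[0,0],K[1,1]],np.ones(len(uv))]@T[:3,:3].T
    return T[:3,3]+d*((z-T[2,3])/d[:,2:3])
def mask(g,lo,hi):
    return cv2.inRange(cv2.cvtColor(g["frame"],cv2.COLOR_RGB2HSV),lo,hi)
def rect(P): 
    (c,s,a)=cv2.minAreaRect((P[:,:2]*1000).astype(np.float32)); return np.round(c,1),np.round(s,1),round(a,1)
def book(g,W):
    m=(mask(g,(0,200,110),(5,255,255))|mask(g,(175,200,110),(180,255,255)))>0
    return m
E
python3 - <<'E'
from h import *
for n in("top","side"):
    g=dict(np.load(n+"1.npz")); W=cloud(g)
    m=mask(g,(0,190,90),(6,255,255))|mask(g,(174,190,90),(180,255,255))
    cs,_=cv2.findContours(cv2.morphologyEx(m,cv2.MORPH_CLOSE,np.ones((9,9))),cv2.RETR_EXTERNAL,cv2.CHAIN_APPROX_NONE)
    for c in cs:
        if 150<cv2.contourArea(c)<3000:
            mm=np.zeros(m.shape,np.uint8); cv2.drawContours(mm,[c],-1,1,-1)
            w=W[mm>0]; w=w[np.isfinite(w[:,2])]; t=w[abs(w[:,2]-.024)<.005]
            print(n,c.mean(0),np.median(w[:,2]).round(4),len(t),rect(t) if len(t)>5 else '')
            if n=="top": print('  ray',rect(ray_plane(g,c[:,0],.024)))
    # box rim: pixels at z ~.075
    b=mask(g,(95,80,30),(125,255,255))>0
    r=(abs(W[...,2]-.073)<.006)
    rr=b&r; w=W[rr]; print(n,'rim',rr.sum(),rect(w))
    # all rim heights within the region
    reg=(W[...,0]>.4)&(W[...,0]<.9)&(abs(W[...,1])<.2)
    print('  top lid z',np.nanmax(W[...,2][reg]))
    # lid points
    if n=="top":
        l=reg&(W[...,2]>.25); print(' lid edge',rect(W[l]),W[l].mean(0))
    # bystander blobs
    h=((W[...,2]>.012)&(W[...,2]<.4)).astype(np.uint8)
    k,lab,st,ce=cv2.connectedComponentsWithStats(h)
    for i in range(1,k):
        if st[i,4]>120:
            w=W[lab==i]; print('   blob',ce[i].round(),st[i,4],rect(w),np.percentile(w[:,2],98).round(3))
g=dict(np.load("top1.npz")); 
cv2.imwrite("pics/crop1.png",cv2.resize(g["frame"][140:310,150:540,::-1],None,fx=2,fy=2,interpolation=cv2.INTER_CUBIC))
E
```

```text
top [[220.74311927 222.04587156]] 0.023 796 (array([601.2, 267.8]), array([124.8,  55.6]), 58.4)
  ray (array([600.8, 267.6]), array([123.5,  56.5]), 58.9)
top rim 102 (array([ 682.3, -120.8]), array([323.4, 645.9]), 74.4)
  top lid z 0.11565632122845515
 lid edge (array([0., 0.]), array([0., 0.]), 0.0) [nan nan nan]
   blob [592. 117.] 11642 (array([ 830.3, -778.6]), array([255.1, 338.3]), 84.2) 0.109
   blob [441.  93.] 1052 (array([ 928.5, -360.2]), array([79.3, 83.6]), 52.6) 0.145
   blob [347.  92.] 386 (array([ 969.5, -100.8]), array([ 87.1, 221.1]), 2.6) 0.025
   blob [ 64. 141.] 8748 (array([859.5, 697.1]), array([314.1, 237.9]), 11.5) 0.068
   blob [410. 211.] 9471 (array([ 558.7, -125. ]), array([332.4, 324.7]), 2.6) 0.306
   blob [282. 145.] 868 (array([815.2,  90.5]), array([126.5,  58. ]), 52.8) 0.03
   blob [227. 168.] 870 (array([756.7, 246.5]), array([127.9,  56.2]), 46.8) 0.03
   blob [169. 212.] 547 (array([636.8, 409.2]), array([67.4, 71.4]), 34.9) 0.044
   blob [221. 222.] 925 (array([601.3, 267.3]), array([127.7,  56.1]), 58.6) 0.029
   blob [498. 232.] 1647 (arr
[... 1790 characters left out ...]
.8, 248. ]), array([125.1,  64.2]), 47.4) 0.028
   blob [269. 305.] 759 (array([600.5, 267.8]), array([126.1,  67.4]), 57.9) 0.029
   blob [308. 339.] 731 (array([436.6, 332.5]), array([70.7, 75.8]), 27.5) 0.067
   blob [228. 337.] 512 (array([635.7, 414. ]), array([70.8, 69.5]), 5.4) 0.044
   blob [ 86. 386.] 10956 (array([858.2, 699.5]), array([311.8, 239. ]), 11.0) 0.067
   blob [260. 396.] 1001 (array([454.8, 533.3]), array([140.4,  37.7]), 65.0) 0.063
   blob [357. 412.] 1518 (array([165.1, 606.5]), array([146.2,  56.3]), 52.6) 0.398
   blob [191. 457.] 4262 (array([505.8, 743.5]), array([205.5, 135.4]), 18.6) 0.071<stdin>:21: RuntimeWarning: Mean of empty slice.
  ret = um.true_divide(
```

View pics/crop1.png

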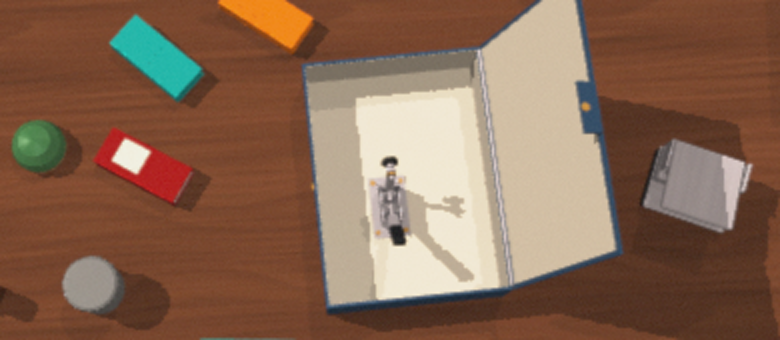

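The crop shows the book label end to the upper left. The open box has front corners near (305,65) and (328,310) in the crop. The clip is raised, and the punch is clear of the lid by about 25 px. Next I fit the box frame.

```bash
python3 - <<'E'
from h import *
def axes(P):
    c,s,a=cv2.minAreaRect((P[:,:2]*1000).astype(np.float32)); b=cv2.boxPoints((c,s,a)); return b
for n in("top","side"):
    g=dict(np.load(n+"1.npz")); W=cloud(g)
    reg=(W[...,0]>.35)&(W[...,0]<.78)&(W[...,1]<.06)&(W[...,1]>-.24)
    s=reg&(abs(W[...,2]-.075)<.004)
    # drop clip points (inside)
    P=W[s]; print(n,s.sum(),rect(P),axes(P).round(1).tolist())
    # lid plane/edge
    L=W[(W[...,0]>.35)&(W[...,0]<.78)&(W[...,1]<-.1)&(W[...,1]>-.37)&(W[...,2]>.11)&(W[...,2]<.31)]
    A=np.c_[L,np.ones(len(L))]; c=L.mean(0); u=np.linalg.svd(L-c,full_matrices=False)[2]
    print(' lid normal',u[2].round(3),c.round(3),L[:,2].max(), len(L))
    C=W[reg&(W[...,0]<.62)&(W[...,1]<-.03)&(W[...,1]>-.11)&(W[...,2]>.02)&(W[...,2]<.13)]
    # black grip & whole
    m=g["frame"].max(-1)<60
    G=W[m&reg&(W[...,0]<.62)&(W[...,0]>.42)&(W[...,1]<-.03)&(W[...,1]>-.11)&(W[...,2]>.03)]
    print(' black pts',len(G)); 
    for p in G[np.argsort(G[:,0])][::max(1,len(G)//25)]: print('  ',p.round(3))
g=dict(np.load("top1.npz"));W=cloud(g)
m=mask(g,(0,190,90),(6,255,255))|mask(g,(174,190,90),(180,255,255))
w=W[m>0]; w=w[abs(w[:,2]-.024)<.005]; w=w[np.hypot(w[:,0]-.6,w[:,1]-.268)<.08]; print(axes(w))
E
```

```text
top 763 (array([556.6, -86.2]), array([331.5, 243.9]), 2.7) [[385.20001220703125, 27.700000762939453], [396.79998779296875, -215.89999389648438], [727.9000244140625, -200.1999969482422], [716.2999877929688, 43.5]]
 lid normal [-0.044  0.947  0.318] [ 0.559 -0.252  0.216] 0.30995611837772064 6462
 black pts 53
   [ 0.46  -0.071  0.107]
   [ 0.46  -0.073  0.105]
   [ 0.461 -0.073  0.113]
   [ 0.461 -0.068  0.114]
   [ 0.463 -0.063  0.104]
   [ 0.464 -0.071  0.109]
   [ 0.465 -0.063  0.11 ]
   [ 0.468 -0.071  0.104]
   [ 0.468 -0.066  0.102]
   [ 0.471 -0.074  0.101]
   [ 0.472 -0.069  0.098]
   [ 0.472 -0.072  0.095]
   [ 0.474 -0.067  0.099]
   [ 0.475 -0.073  0.094]
   [ 0.475 -0.075  0.092]
   [ 0.478 -0.07   0.09 ]
   [ 0.479 -0.068  0.087]
   [ 0.479 -0.066  0.085]
   [ 0.482 -0.071  0.082]
   [ 0.482 -0.063  0.084]
   [ 0.483 -0.061  0.079]
   [ 0.485 -0.069  0.081]
   [ 0.486 -0.064  0.08 ]
   [ 0.564 -0.057  0.109]
   [ 0.565 -0.065  0.115]
   [ 0.566 -0.06   0.11 ]
   [ 0.568 -0.068  0.111]
side 608 (array([554.8, -84.8]), array([333., 257.]), 2.5) [[382.8999938964844, 36.400001525878906], [394.0, -220.3000030517578], [726.7000122070312, -205.89999389648438], [715.5999755859375, 50.79999923706055]]
 lid normal [ 0.042 -0.946 -0.323] [ 0.558 -0.25   0.208] 0.30993722033603666 6048
 black pts 15
   [ 0.46  -0.061  0.106]
   [ 0.461 -0.069  0.104]
   [ 0.464 -0.061  0.101]
   [ 0.464 -0.054  0.102]
   [ 0.466 -0.066  0.1  ]
   [ 0.466 -0.058  0.102]
   [ 0.468 -0.056  0.103]
   [ 0.469 -0.059  0.096]
   [ 0.47  -0.061  0.09 ]
   [ 0.472 -0.059  0.095]
   [ 0.473 -0.061  0.089]
   [ 0.474 -0.055  0.089]
   [ 0.475 -0.058  0.091]
   [ 0.479 -0.06   0.079]
   [ 0.479 -0.061  0.082]
[[544.8813  229.22087]
 [592.23553 200.11467]
 [657.5611  306.39594]
 [610.20685 335.50214]]
```

```bash
cat >> h.py <<'E'
C=np.array([.5563,-.0860]); YAW=np.deg2rad(2.65)
BY=np.array([np.cos(YAW),np.sin(YAW)]); BX=np.array([BY[1],-BY[0]])
def B(x,y,z): return np.r_[C+BX*x+BY*y,z]   # box mm->m given in m
def down(d):
    x=np.r_[d,0]/np.linalg.norm(d); z=np.array([0,0,-1.]); return np.c_[x,np.cross(z,x),z]
def st(s=''): print(s,'t',round(env.read_clock(),2),'p',env.read_position().round(4),'F',env.read_force().round(1),'gap',round(env.read_finger_gap(),4))
RP=down([.852,-.524]); RB=down(BX)
E
python3 - <<'E'
from h import *
b=[.601,.2677]
for s in (1,-1):
    for R,p in ((RP,[*b,.15]),(RP,[*b,0]),(RB,B(-.02,.089,.2)),(RB,B(-.02,.085,.004)),(RB,B(-.02,-.06,.12)),(RB,B(.25,-.06,.42)),(RB,B(.25,-.06,.25)),(RB,B(.1,-.06,.25))):
        R=R@np.diag([s,s,1.]); q=env.inverse_kinematics(np.array(p),R); print(s,None if q is None else np.round(q,2))
E
```

```text
1 [ 0.31  0.19  1.6  -0.    1.35  0.86]
1 [ 0.31  0.36  1.67 -0.    1.11  0.86]
1 [-0.21  0.12  1.59 -0.    1.43  1.31]
1 [-0.21  0.33  1.71 -0.    1.11  1.31]
1 [-0.29 -0.15  2.   -0.    1.29  1.24]
1 [-0.71 -0.02  1.38 -0.    1.78  0.81]
1 [-0.71  0.01  1.63 -0.    1.51  0.81]
1 [-0.5  -0.17  1.8  -0.    1.52  1.03]
-1 [ 0.31  0.19  1.6  -0.    1.35 -2.28]
-1 [ 0.31  0.36  1.67 -0.    1.11 -2.28]
-1 [-0.21  0.12  1.59 -0.    1.43 -1.83]
-1 [-0.21  0.33  1.71 -0.    1.11 -1.83]
-1 [-0.29 -0.15  2.   -0.    1.29 -1.9 ]
-1 [-0.71 -0.02  1.38 -0.    1.78 -2.33]
-1 [-0.71  0.01  1.63 -0.    1.51 -2.33]
-1 [-0.5  -0.17  1.8  -0.    1.52 -2.12]
```

```bash
python3 - <<'E'
from h import *
b=[.601,.2677]
env.move_pose(np.array([*b,.12]),RP); st('above')
env.grip(.075)
hit=env.servo_line(np.array([*b,0.0]),feed=.1,until_force=4); st(f'down {hit}')
env.grip(.045,40); st('grip')
env.servo_line(np.array([*b,.20]),feed=.2); st('lift')
g=env.grab_frame("side"); save(g,"lift")
E
```

```text
above t 2.09 p [0.6007 0.2687 0.1204] F [ 0.2 -0.1  1.4] gap 0.0855
down False t 3.71 p [0.6018 0.2679 0.0011] F [-0.3  0.1  0.3] gap 0.0751
grip t 4.03 p [0.6018 0.268  0.0011] F [0.6 0.1 3.2] gap 0.0542
lift t 5.17 p [0.6    0.2674 0.1978] F [-0.5 -0.3 -1.6] gap 0.0541
```

View pics/lift.png

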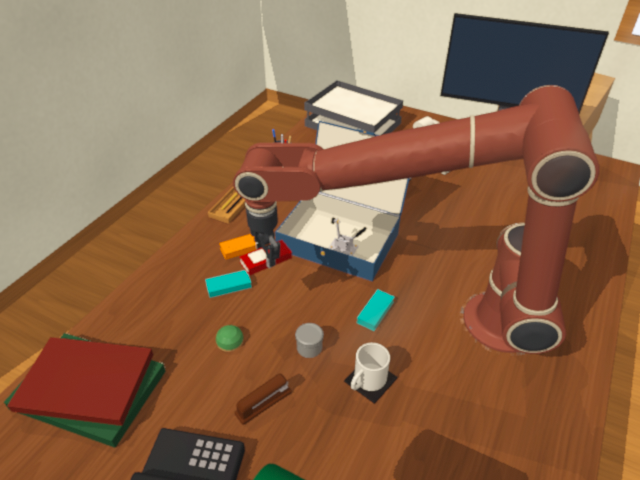

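The book is held level in the gripper at (265,255). Next is placing it.

```bash
python3 - <<'E'
from h import *
env.move_pose(B(-.02,.09,.20),RB); st('above')
env.servo_line(B(-.02,.09,.045),feed=.15); 
env.servo_line(B(-.02,.086,.012),feed=.08); st('near')
hit=env.servo_line(B(-.02,.0855,.002),feed=.02,until_force=3); st(f'down {hit}')
env.grip(.07); st('open')
env.servo_line(B(-.02,.0855,.17),feed=.2); st('up')
env.grip(0.0)
env.move_pose(B(-.02,.03,.20),RB)
env.move_pose(B(-.02,-.25,.25),RB); st('aside')
g=env.grab_frame("top"); save(g,"placed"); np.savez("placed.npz",**g)
cv2.imwrite("pics/placedc.png",cv2.resize(g["frame"][140:310,280:540,::-1],None,fx=3,fy=3,interpolation=cv2.INTER_CUBIC))
W=cloud(g); m=mask(g,(0,190,90),(6,255,255))|mask(g,(174,190,90),(180,255,255))
w=W[m>0]; w=w[abs(w[:,2]-.028)<.005]; w=w[np.hypot(w[:,0]-.64,w[:,1]+.06)<.09]; print(rect(w),len(w), 'want',B(-.02,.085,.028))
E
```

```text
above t 6.48 p [ 0.6453 -0.0607  0.1999] F [-0.8  0.2 -2.2] gap 0.0544
near t 8.23 p [ 0.6408 -0.062   0.0112] F [-0.5 -1.3 -0.1] gap 0.0541
down True t 8.65 p [ 0.6416 -0.0622  0.0051] F [ 0.5 -0.1  3.6] gap 0.0541
open t 8.96 p [ 0.6398 -0.0618  0.0033] F [-0.1  1.2 -0.1] gap 0.0703
up t 9.94 p [ 0.6398 -0.0618  0.1681] F [0.5 1.3 0.1] gap 0.0697
aside t 12.07 p [ 0.3062 -0.0777  0.2501] F [ 0.4 -0.9 -0.5] gap 0.0002
(array([640.5, -62.9]), array([120.6,  50.4]), 3.4) 413 want [ 0.64028441 -0.06209144  0.028     ]
```

View pics/placedc.png

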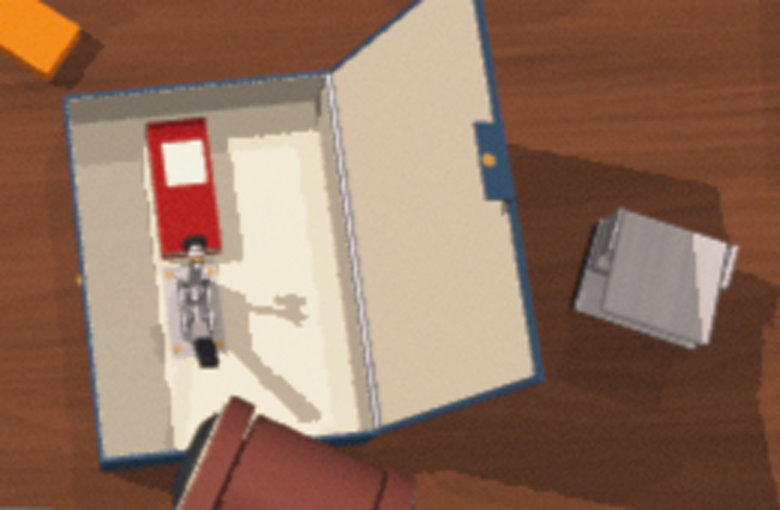

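The book lies straight in the box in line with the clip, centred within 1 mm of the spot (crop (185,187)), and the lever is still up at (207,352). Next is the lever, pressed along its arc with the fingers shut.

```bash
python3 - <<'E'
from h import *
def L(q,off=0.0):
    a=.96-q; d=np.array([-np.cos(a),np.sin(a)]); n=np.array([np.sin(a),np.cos(a)])
    yz=np.array([-.045,.034])+.068*d+n*(.0055+off)
    return B(-.02,yz[0]+.011*np.sin(a)/np.sin(.96),yz[1])
p=L(0,.012)
env.move_pose(np.r_[p[:2],.20],RB)
env.servo_line(p,feed=.15); st('ready')
for q in (.15,.3,.45,.6,.7,.8,.88,.94):
    hit=env.servo_line(L(q),feed=.06,until_force=15); st(f'q{q} {hit}')
    if hit: break
env.dwell(.2); st('end')
p=env.read_position()
env.servo_line(p+[0,0,.17],feed=.2)
env.move_pose(B(-.02,-.25,.25),RB)
g=env.grab_frame("top"); save(g,"lev"); np.savez("lev.npz",**g); st()
cv2.imwrite("pics/levc.png",cv2.resize(g["frame"][140:310,280:540,::-1],None,fx=3,fy=3,interpolation=cv2.INTER_CUBIC))
W=cloud(g); m=(g["frame"].max(-1)<60)&(W[...,0]<.74)&(W[...,0]>.38)&(W[...,1]<-.03)&(W[...,1]>-.11)&(W[...,2]>.015)&(W[...,2]<.13)
for p in W[m][::4]: print(((p[:2]-C)@np.c_[BX,BY]).round(3),p[2].round(3))
E
```

```text
ready t 13.74 p [ 0.4974 -0.0691  0.1011] F [ 0.5 -0.1  0.3] gap 0.0001
q0.15 False t 14.28 p [ 0.4766 -0.0695  0.0866] F [-0.  -0.2 -0.1] gap -0.0002
q0.3 False t 14.62 p [ 0.4675 -0.0699  0.0794] F [ 0.5 -0.5  0.5] gap -0.0
q0.45 False t 14.97 p [ 0.4596 -0.0702  0.0713] F [0.4 0.  0.7] gap -0.0004
q0.6 False t 15.3 p [ 0.4527 -0.0705  0.0624] F [-0.  -0.6 -0.3] gap -0.0001
q0.7 False t 15.57 p [ 0.4501 -0.0711  0.0571] F [2.6 0.1 2.9] gap -0.0
q0.8 False t 15.85 p [ 0.4457 -0.0709  0.0498] F [1.3 0.3 0.5] gap -0.0001
q0.88 False t 16.1 p [ 0.4431 -0.0709  0.0439] F [ 0.8 -0.1  0. ] gap 0.0003
q0.94 False t 16.35 p [ 0.4425 -0.0711  0.0405] F [ 0.7  0.1 -0.4] gap 0.0003
end t 16.55 p [ 0.4429 -0.0712  0.0409] F [-0.5  0.3 -0.3] gap -0.0
 t 18.23 p [ 0.306  -0.0775  0.2489] F [0.6 0.7 0. ] gap -0.0003
[-0.025 -0.091] 0.034
[-0.026 -0.095] 0.044
[-0.026 -0.096] 0.036
[-0.027 -0.1  ] 0.041
[-0.016 -0.1  ] 0.038
[-0.018 -0.102] 0.031
[-0.019 -0.105] 0.038
[-0.02  -0.108] 0.04
[-0.02 -0.11] 0.037
[-0.02  -0.114] 0.039
[-0.021 -0.116] 0.041
[-0.021 -0.119] 0.04
[-0.021 -0.121] 0.035
[-0.022 -0.124] 0.04
[-0.024 -0.126] 0.037
[-0.024 -0.129] 0.036
[-0.063 -0.165] 0.042
[-0.052 -0.165] 0.028
```

View pics/levc.png

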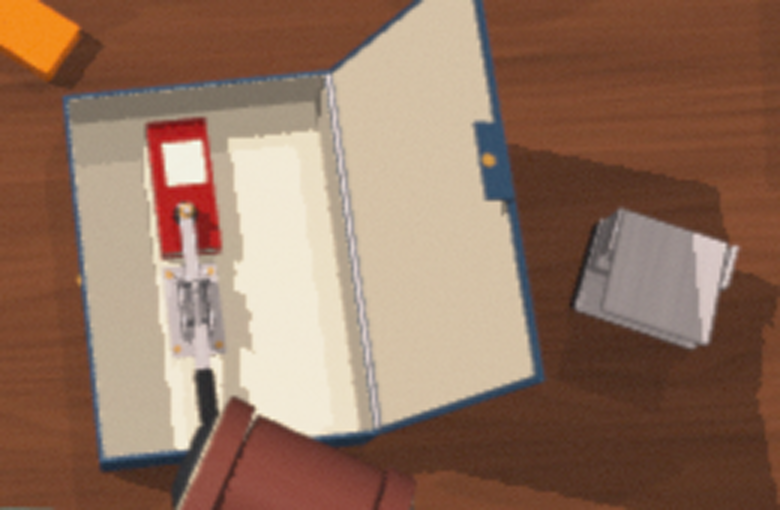

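The lever is now level: its black points lie at z≈0.038 out to box y=-0.13. The pad sits on the book at crop (187,213). Next is the lid.

```bash
python3 - <<'E'
from h import *
env.move_pose(B(-.02,-.2,.45),RB)
env.move_pose(B(.262,-.06,.45),RB)
env.servo_line(B(.262,-.06,.265),feed=.2); st('behind')
hit=env.servo_line(B(.150,-.06,.265),feed=.1,until_force=12); st(f'push1 {hit}')
if not hit:
    hit=env.servo_line(B(.117,-.06,.265),feed=.08,until_force=12); st(f'push2 {hit}')
env.servo_line(B(.20,-.06,.265),feed=.2)
env.dwell(1.); st('back')
g=env.grab_frame("side"); save(g,"lid"); st()
E
```

```text
behind t 21.33 p [ 0.5091 -0.3509  0.2671] F [ 0.  -0.3  0.3] gap 0.0001
push1 True t 22.0 p [ 0.5062 -0.2912  0.2668] F [ 1.3 -1.   3.2] gap 0.0003
back t 23.25 p [ 0.5061 -0.2891  0.2672] F [-1.4 -1.5  6.7] gap -0.0002
 t 23.3 p [ 0.5061 -0.2892  0.2673] F [-0.8 -2.4  6.4] gap -0.0003
```

View pics/lid.png

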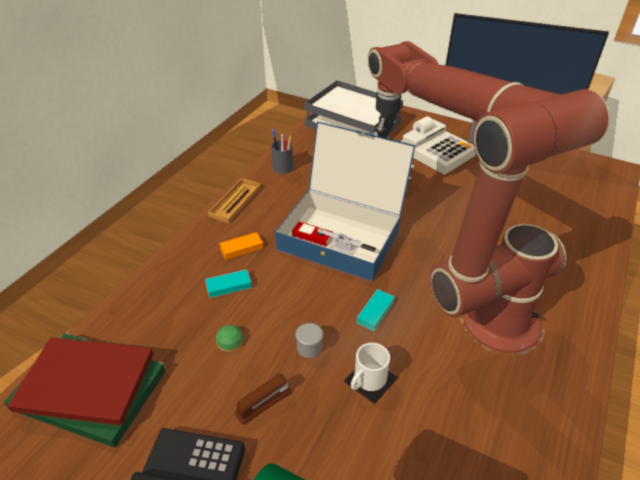

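The side view shows the lid still leaning back. The fingers are behind its edge at (385,130), and the force on the tool is mostly upward, so the edge has caught on the thicker part of the finger. I'll back off and push higher with the slim fingertip.

```bash
python3 - <<'E'
from h import *
env.servo_line(B(.25,-.06,.265),feed=.1); st('off')
env.servo_line(B(.25,-.06,.287),feed=.1)
x=.25
for x in (.215,.20,.185,.17,.155,.14,.128,.118):
    hit=env.servo_line(B(x,-.06,.287),feed=.06,until_force=12); st(f'{x} {hit}')
    if hit: break
else:
    env.servo_line(B(.2,-.06,.287),feed=.2); env.dwell(1.)
g=env.grab_frame("side"); save(g,"lid2"); st()
W=cloud(g); m=(W[...,0]>.38)&(W[...,0]<.74)&(W[...,1]<.06)&(W[...,1]>-.3)&(W[...,2]>.05)&(W[...,2]<.33)
print(np.percentile(W[m],[2,50,98],axis=0).round(3))
E
```

```text
off t 23.95 p [ 0.5078 -0.3387  0.2644] F [ 0.3 -0.3 -0.5] gap 0.0003
0.215 False t 25.05 p [ 0.5064 -0.3035  0.2871] F [-0.1 -0.5 -0.5] gap 0.0
0.2 False t 25.45 p [ 0.5056 -0.2882  0.287 ] F [ 0.9 -1.   0.1] gap 0.0001
0.185 False t 25.85 p [ 0.5049 -0.2731  0.2869] F [-0.7 -0.5 -0.4] gap 0.0002
0.17 False t 26.25 p [ 0.5042 -0.2582  0.2869] F [-0.5  0.1 -0.1] gap 0.0002
0.155 False t 26.65 p [ 0.5035 -0.2432  0.287 ] F [-0.4 -0.3  0.1] gap 0.0003
0.14 False t 27.05 p [ 0.5028 -0.2282  0.287 ] F [ 0.8  0.2 -0.4] gap -0.0002
0.128 False t 27.4 p [ 0.5023 -0.2163  0.287 ] F [-1.  -1.1 -0.3] gap 0.0002
0.118 False t 27.72 p [ 0.5018 -0.2063  0.287 ] F [ 0.2 -0.6 -0.3] gap -0.0002
 t 29.32 p [ 0.5056 -0.2886  0.287 ] F [-0.7  0.4 -0.5] gap 0.0001
[[ 0.392 -0.216  0.055]
 [ 0.542 -0.068  0.078]
 [ 0.712  0.041  0.085]]
```

View pics/lid2.png

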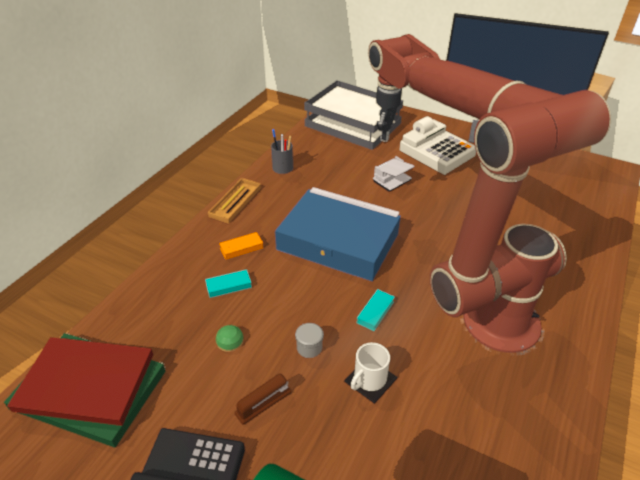

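The lid is shut flat at (338,230) with its top at z≈0.078, and the gripper is in free air. I'll compare the bystanders with the first picture, then hand in.

```bash
python3 - <<'E'
from h import *
g=env.grab_frame("top"); W1=cloud(g); W0=cloud(dict(np.load("top1.npz")))
for n,p in dict(canister=(.437,.331),stapler=(.456,.53),punch=(.523,-.474),paperweight=(.637,.409),cup=(.255,.353)).items():
    print(n,*[rect(w)[0] for w in (W[(np.hypot(W[...,0]-p[0],W[...,1]-p[1])<.09)&(W[...,2]>.012)&(W[...,2]<.1)] for W in (W0,W1))])
L=W1[(abs(W1[...,0]-.556)<.14)&(abs(W1[...,1]+.086)<.1)]; print('lid z',np.nanpercentile(L[:,2],[5,50,95]).round(4)); st()
env.sign_off()
E
```

```text
canister [436.8 330.7] [435.9 330.6]
stapler [455.3 527.7] [455.3 528.3]
punch [ 523.2 -474.2] [ 522.  -473.8]
paperweight [635.9 382. ] [637.1 408.9]
cup [252.  360.2] [252.6 362.8]
lid z [0.0739 0.0788 0.0865]
 t 29.38 p [ 0.5056 -0.2886  0.287 ] F [-0.8  0.6 -0.3] gap 0.0
the job is handed in; nothing more can be done
```

The job is done and was handed in at about 29 s of the 61 s allowed.

- **Book:** I set it down flat and lengthwise with about 3 N of contact and let go of it. Afterwards its centre measured within about 1 mm of the book spot.
- **Clip:** I pressed the lever along its arc. It needed about 4 N near 0.7 rad, then the force dropped away. The picture taken afterwards showed the lever level and the pad on the book.
- **Lid:** My first push stopped at the 12 N force guard because the lid's edge caught on the thicker part of the fingers. I backed off and pushed again higher up with the fingertip, just past upright, with under about 2 N at every reading. The lid then fell shut by itself, and its top now lies at about 79 mm, which matches being closed.
- **Other things on the desk:** The canister, stapler and punch measured within about 1.5 mm of where they were. The cup shifted by 2.7 mm in the measurement, though the arm never went near it after the start. The paperweight comparison was off by 27 mm, probably because the red book's corner fell inside that window in the first picture. Its first separate measurement, (637, 409) mm, matches the final one.

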